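# Balance a mobile bar on the ridge

### The job

Find where this unevenly weighted mobile bar balances: take it from its rack, lay it flat across the steel ridge of the balancing stand and shift it lengthwise until it stays level on the ridge by itself, clear of both catch rails, and let go. Handle it gently: do not press it hard on the stand, keep it off the table, and leave the other things where they are.

Things in the scene. Friction and masses are not known exactly. Their poses are not given: they have to be found in the camera images.
- bar: Pale wooden bar, 340 long, 18 wide, 10 thick, flat underneath. Origin: centre of its underside; y runs along it towards the disc end, z up. Glued on top: a disc 40 across, 12 high at y = +150 and a block 18 x 18 x 12 at y = -150; all one rigid piece. Their weights are unknown: the whole weighs 0.085 to 0.13 kg and balances 15 to 65 mm from the middle towards the disc.
- rack: Rack where the bar starts: a board 50 x 230 x 6 (x, y, z) with two blocks on it, 46 x 20 x 16, at y = +95 and -95, their tops 22 above the table. The bar lies on the blocks about along the rack's y axis. Origin: centre of the underside, on the table. Fixed.
- stand: Balancing stand: board 80 x 200 x 12 (x, y, z) with the ridge across its middle and catch rails at y = +85 and -85, each 60 long in x, 10 wide in y, tops 45 above the table. The bar is to lie along the stand's y axis, crossing the ridge's middle. Out of balance, it tips about 10 degrees onto a rail; let go, it may rock a little. Origin: centre of the underside, on the table. Fixed.
- ridge: The stand's steel ridge, the fulcrum: its flat top is 60 long (along the stand's x) and only 8 wide (along the stand's y), 60 above the table. Its foot is 14 to 22 wide in y below 44. Its origin and axes are those of the stand. Fixed.
- table: The dark wooden work table, 1300 x 1600, its top at height 0. Origin: middle of the top. Fixed.
- paste_jar: Glass jar with a white lid, 60 across, 65 high. Bystander, to be left alone. Origin: centre of its underside.
- tape: Flat paper ring, 72 across, 18 high. Bystander, to be left alone. Origin: centre of its underside.
- brush: Brush lying on the table. Bystander, to be left alone. Origin: centre of its underside.
- cup: White cup, 76 across, 85 high. Bystander, to be left alone. Origin: centre of its underside.
- small_bottle: Small glass bottle, 44 across, 100 high. Bystander, to be left alone. Origin: centre of its underside.
- bead_tray: Shallow wooden tray, 100 x 130 x 28. Bystander, to be left alone. Origin: centre of its underside.
- spool: Wooden spool, 36 across, 40 high. Bystander, to be left alone. Origin: centre of its underside.
- tile_stack: Cork slab, 90 x 90 x 24. Bystander, to be left alone. Origin: centre of its underside.

How it is judged:
By the outcome, as a careful person would: the job done as asked, in the order asked, and still so for the second after the job is handed in, with the robot touching nothing.
It also fails if it takes over 72 s, if anything falls off the work surface, if the arm or the gripper's body presses on something with over 40 N, if the wrist force passes 120 N, or if a joint passes its speed limit or range.

### The arm

A 6-joint arm with a two-finger parallel gripper is mounted at the origin on the work surface. World frame = base frame: x ahead of the robot, y to its left, z up, the work surface at z = 0. Lengths are in m, angles in rad, forces in N, time in s.
With the tool pointing down it reaches from about 0.35 to 0.85 m from the base axis. Payload 8.1 kg.
Tool frame: the origin (TCP) lies midway between the tips of the shut fingers; the grasp point (between the pads) lies robot.grasp_offset behind it (robot.grasp_offset is the distance from the TCP to the grasp point, in m); z points along the fingers, y is the direction in which the jaws open and shut (so a half turn about z gives the same grasp; the last joint's range is limited). The gripper opens to 93 mm and grips with 3 to 60 N. Pads are 15 mm wide; open, the fingers measure 128 mm over their backs; the gripper's body (75 mm by 188 mm) begins 65 mm behind the grasp point.
Start: joints at [-1.331, 0.13, 1.488, -0, 1.523, -0.085], TCP at [0.191, -0.569, 0.185] pointing down, gripper open.
Joint ranges: [-2.96, 2.96], [-0.89, 2.26], [0.02, 2.5], [-1.34, 4.48], [0, 2.73], [-2.66, 2.66]. Speed limits (rad/s): [2.39, 2.39, 2.79, 3.14, 3.14, 3.14].

### API

Orientations are given as a rotation vector (axis times angle).
In Python, from plant import robot gives the robot as it stands.
- The arm moves only by the shell command python3 -m handwheel 'ROWS' [OPENING] [FORCE]. ROWS is text: rows parted by semicolons, each of 6 numbers parted by spaces: the shift along the world's x, y, z each as a share of 0.3 m, from -1 to 1, then the turn, a rotation vector about the world's x, y, z each as a share of 45 degrees, from -1 to 1. A call has 1 to 5 rows; each row is the pose to reach, as a shift and turn from the pose commanded when the call began; what a row does not reach only later rows make up. A row lasts 1/10 s, in which the tool goes at most 50 mm and 8.59 degrees, less where a joint would pass 70% of its speed; a pose out of reach is approached as far as the arm can. A call with a number of a shift or a turn outside -1 to 1 is refused whole. A call with a gripper value outside its range is refused whole. OPENING is the closure, from -1 (fully open) to 1 (shut), set as the call begins (- or left out, the last holds). The fingers move at their own pace and stop on an object; FORCE is the grip in N (left out, the last holds). Time passes only in rows, so rows that repeat a pose let the fingers close. It gives the time, the measured TCP pose, the force and the opening at its end, in the units of the state.
- robot.read_state(): the state, without advancing time (a new reading comes with each control period).
- robot.read_camera(name): name is "scene" or "side" or "wrist"; returns (picture, depth): 420x560x3 uint8, red, green, blue; 420x560 float32, m along the optical axis (not along the pixel's ray), 0 where there is no reading.
- robot.camera_model(name): a dict with "camera_matrix" (3x3 intrinsics, pixels), "pose" (4x4, takes a point from camera to world coordinates); the wrist camera has in their place "tool_from_camera" (4x4, takes a point from camera to tool coordinates, whose origin is the TCP and whose axes are the flange's). Camera axes: x right, y down, z forward; pixel columns grow to the right and rows downward; lengths in m; the calibration is good to about 2 mm. A picture is of the moment at which its call begins: read the wrist's pose just before it. camera_model takes no time and is no camera call.
- robot.close_job(): hands the job in, once; it reports no verdict.
Trained networks look in the newest picture that a camera, given by its name, has taken for a name from the list of things; names that differ only in an ending like _2 or _b are one class to them, and where a whole thing is asked for, a point or a joint stands for the part that bears it (a point fixed in the world has none). Each returns a list of dicts, best first, with "conf" (0 to 1); they miss things now and then, are a little off and sometimes report something else, mostly with a low value. They report only what shows in the picture. A call takes as long as a camera call.
- robot.look_for(camera, query): "rect" ([centre column, centre row, width, height] in pixels, round what is visible of it).
- robot.silhouettes(camera, query): "pixels" (420x560 bool, what is visible of it) and "rect" ([centre column, centre row, width, height] in pixels, round what is visible of it).
- robot.tip_of(camera, query): "at" ([row, column] in pixels: a listed point, or the origin of a listed thing).
The state is a dict: "t": time; "q": joint angles; "dq": joint speeds; "joint_torque": joint torques, N m; "tool_pos": TCP position; "orientation": TCP orientation; "force": force on the tool from outside, world axes, zero at the start; "wrist_torque": the same for the moment, N m; "opening": finger opening in m.
Only numpy, scipy, OpenCV 4.12 (cv2) and the standard library are available. Lean on these libraries where they do the work, as an engineer would, in place of code of your own. Each camera call takes 0.05 s, during which the arm holds its last target.

## Working session

There is one attempt and no reset: what is moved stays moved. The work goes in short steps, Python scripts to look and compute and a shell command to move; the robot and the scene stay as the last step left them, time stands still between calls to the robot, and variables do not carry over. Pictures are saved under pics/ and viewed, and the job is handed in when it is done.

```bash
ls; mkdir -p pics; python3 - <<'E'
from plant import robot
import cv2
s=robot.read_state(); print({k:(v if not hasattr(v,'round') else v) for k,v in s.items()}); print(robot.grasp_offset)
for n in ['scene','side']:
    p,d=robot.read_camera(n); cv2.imwrite(f'pics/{n}0.png',p[:,:,::-1]); m=robot.camera_model(n); print(n,m)
print(robot.camera_model('wrist'))
E
```

```text
pics
{'t': 0.0, 'q': array([-1.33139749e+00,  1.31157697e-01,  1.48925835e+00, -9.88454528e-06,
        1.52301299e+00, -8.53998399e-02]), 'dq': array([-1.40600030e-03, -1.53944056e-04, -8.21408635e-04,  4.65315745e-05,
       -3.49785580e-04,  1.57089071e-03]), 'joint_torque': array([-1.87318906e-04, -5.59835386e+01, -4.91760814e+01,  7.67619233e-02,
        3.55629169e-02, -1.94712729e-04]), 'tool_pos': array([ 0.19133824, -0.56800875,  0.18350108]), 'orientation': array([-3.09844991e+00, -5.07657761e-01,  2.37217070e-04]), 'force': array([ 0.01002936,  0.57424224, -0.10783564]), 'wrist_torque': array([0.0496923 , 0.04633731, 0.03387891]), 'opening': 0.09278715032512193}
0.0188
scene {'camera_matrix': array([[422.20971553,   0.        , 282.48194108],
       [  0.        , 422.20971553, 215.28376138],
       [  0.        ,   0.        ,   1.        ]]), 'pose': array([[-0.86878972,  0.39831232, -0.29419675,  0.89247328],
       [ 0.49509224,  0.70997039, -0.50082504,  0.52999486],
       [ 0.0093862 , -0.58076617, -0.81401631,  0.97507372],
       [ 0.        ,  0.        ,  0.    
[... 288 characters left out ...]
,  0.54657057, -0.7102037 ,  0.91680752],
       [-0.02034351, -0.7984225 , -0.60175382,  0.83719438],
       [ 0.        ,  0.        ,  0.        ,  1.        ]])}
{'camera_matrix': array([[302.37476147,   0.        , 275.85281428],
       [  0.        , 302.37476147, 211.90488803],
       [  0.        ,   0.        ,   1.        ]]), 'tool_from_camera': array([[ 4.60249977e-04, -9.55611205e-01, -2.94630298e-01,
         8.27285716e-02],
       [ 9.99999736e-01,  2.74249778e-04,  6.72618180e-04,
        -3.28509129e-04],
       [-5.61959176e-04, -2.94630530e-01,  9.55611079e-01,
        -2.00020958e-01],
       [ 0.00000000e+00,  0.00000000e+00,  0.00000000e+00,
         1.00000000e+00]])}
```

View pics/scene0.png

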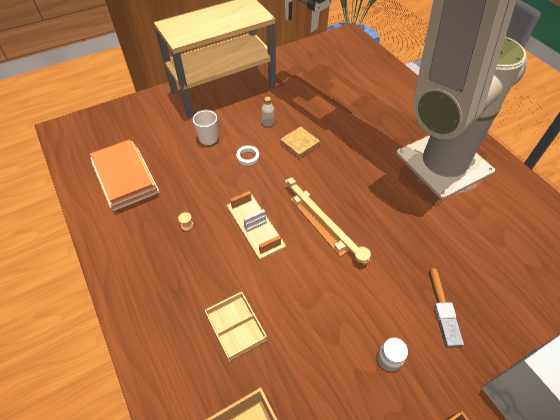

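View pics/side0.png

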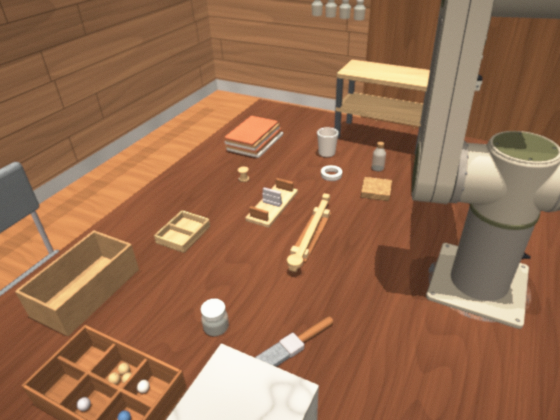

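The scene view shows the bar on its rack from block (290,182) to disc (363,255). The stand is at about (255,225), with the grey ridge across its middle. Next I'll measure with depth and silhouettes.

```bash
cat > h.py <<'E'
import numpy as np, cv2
from plant import robot
from scipy.spatial.transform import Rotation as R
def pose(cam,s=None):
    m=robot.camera_model(cam); K=m['camera_matrix']
    if cam=='wrist':
        s=s or robot.read_state()
        T=np.eye(4);T[:3,:3]=R.from_rotvec(s['orientation']).as_matrix();T[:3,3]=s['tool_pos']
        return K,T@m['tool_from_camera']
    return K,m['pose']
def cloud(d,K,P):
    v,u=np.mgrid[:d.shape[0],:d.shape[1]]
    c=np.stack([(u-K[0,2])/K[0,0]*d,(v-K[1,2])/K[1,1]*d,d],-1)
    w=c@P[:3,:3].T+P[:3,3]; w[d==0]=np.nan; return w
def proj(X,K,P):
    c=(np.atleast_2d(X)-P[:3,3])@P[:3,:3]
    return np.c_[c[:,0]/c[:,2]*K[0,0]+K[0,2],c[:,1]/c[:,2]*K[1,1]+K[1,2]]
E
python3 - <<'E'
from h import *
out={}
for n in ['scene','side']:
    p,d=robot.read_camera(n); K,P=pose(n); w=cloud(d,K,P)
    out[n+'_p']=p; out[n+'_w']=w
    # table height check
    for q in ['bar','stand','rack','ridge']:
        r=robot.silhouettes(n,q)
        print(n,q,[(round(x['conf'],2),np.round(x['rect']).tolist()) for x in r[:3]])
        if not r: continue
        m=r[0]['pixels']; out[n+'_'+q]=m
        X=w[m]; X=X[~np.isnan(X[:,0])]
        c=np.median(X,0); print('  med',c.round(4),'z pct',np.percentile(X[:,2],[2,20,50,80,98]).round(4))
        U,S,Vt=np.linalg.svd(X[:,:2]-X[:,:2].mean(0),full_matrices=False); pr=(X[:,:2]-X[:,:2].mean(0))@Vt.T
        print('  dir',Vt[0].round(3),'ext',np.ptp(pr,axis=0).round(3),'mid',(X[:,:2].mean(0)+((pr.max(0)+pr.min(0))/2)@Vt).round(4))
np.savez('o.npz',**out)
E
```

```text
scene bar [(0.6, [326.0, 221.0, 90.0, 82.0]), (0.48, [321.0, 223.0, 53.0, 65.0])]
  med [0.4545 0.0381 0.0323] z pct [0.0007 0.0296 0.0323 0.0419 0.0462]
  dir [-0.117  0.993] ext [0.361 0.066] mid [4.44e-01 4.00e-04]
scene stand [(0.67, [256.0, 226.0, 62.0, 68.0])]
  med [ 0.631  -0.0628  0.0135] z pct [0.0062 0.011  0.0135 0.0366 0.0588]
  dir [0.003 1.   ] ext [0.2   0.081] mid [ 0.6267 -0.0703]
scene rack [(0.82, [320.0, 224.0, 56.0, 64.0])]
  med [0.4721 0.0195 0.0066] z pct [0.0015 0.0046 0.0066 0.0097 0.0241]
  dir [-0.083  0.997] ext [0.231 0.047] mid [0.4627 0.0055]
scene ridge [(0.8, [254.0, 224.0, 24.0, 21.0])]
  med [ 0.629  -0.0666  0.0392] z pct [0.0105 0.0217 0.0392 0.0567 0.0619]
  dir [ 0.998 -0.059] ext [0.066 0.053] mid [ 0.6239 -0.0838]
side bar [(0.78, [308.0, 233.0, 42.0, 80.0])]
  med [0.4517 0.0602 0.0329] z pct [0.0001 0.0281 0.0329 0.0419 0.0467]
  dir [-0.122  0.992] ext [0.358 0.057] mid [0.4657 0.007 ]
side stand [(0.77, [272.0, 201.0, 53.0, 47.0]), (0.2, [333.0, 173.0, 21.0, 16.0])]
  med [ 0.6185 -0.063   0.0154] z pct [0.0012 0.0111 0.0154 0.0399 0.0598]
  dir [0.016 1.   ] ext [0.259 0.116] mid [ 0.6419 -0.0985]
side rack [(0.84, [313.0, 234.0, 39.0, 58.0])]
  med [0.4505 0.01   0.0073] z pct [0.0017 0.0051 0.0073 0.018  0.0252]
  dir [-0.08   0.997] ext [0.244 0.06 ] mid [0.465  0.0012]
side ridge [(0.7, [274.0, 196.0, 22.0, 18.0])]
  med [ 0.6267 -0.0666  0.0372] z pct [0.0009 0.0222 0.0372 0.0538 0.0624]
  dir [-0.897  0.443] ext [0.135 0.075] mid [ 0.6518 -0.1013]
```

```bash
python3 -m handwheel '0.13 0.13 0.05 0 0 0.19; 0.26 0.26 0.1 0 0 0.38; 0.39 0.39 0.15 0 0 0.57; 0.52 0.52 0.2 0 0 0.76; 0.6 0.64 0.2 0 0 0.9' -1; python3 -m handwheel '0.1 0.14 0 0 0 0.18; 0.2 0.28 0 0 0 0.36; 0.3 0.42 0 0 0 0.54; 0.4 0.56 0 0 0 0.72; 0.5 0.7 0 0 0 0.84';python3 -m handwheel '0.03 0.14 0 0 0 0; 0.03 0.28 0 0 0 0; 0.03 0.42 0 0 0 0; 0.03 0.55 0 0 0 0; 0.03 0.7 0 0 0 0'; python3 -c "
from h import *
s=robot.read_state();print(s)"
```

```text
t: 1.1
tool_pos: [0.3602, -0.3923, 0.2441]
orientation: [2.726, 1.556, 0.001]
force: [1.3, -0.4, -0.3]
opening: 0.0933
t: 1.6
tool_pos: [0.5049, -0.1878, 0.2426]
orientation: [2.077, 2.356, 0.0]
force: [0.6, -0.1, -0.9]
opening: 0.0926
t: 2.1
tool_pos: [0.5128, 0.0217, 0.2425]
orientation: [2.084, 2.35, 0.0]
force: [0.2, 0.1, 0.4]
opening: 0.093
{'t': 2.1, 'q': array([-5.74412893e-02, -1.23651731e-01,  1.63809664e+00, -2.05234303e-04,
        1.62661888e+00, -1.77606318e-01]), 'dq': array([ 0.88300793,  0.00269391, -0.00230019,  0.00500595, -0.00281023,
        0.882309  ]), 'joint_torque': array([-5.94725534e+00, -4.44889390e+01, -4.91273296e+01, -4.03090089e-02,
        3.99281932e-01, -2.04968400e+00]), 'tool_pos': array([0.51277727, 0.02171308, 0.24249109]), 'orientation': array([2.08369745e+00, 2.35040491e+00, 2.61725470e-04]), 'force': array([0.2406828 , 0.0942938 , 0.43114818]), 'wrist_torque': array([-0.00763051, -0.08948711,  0.01506793]), 'opening': 0.09302273415493174}
```

```bash
python3 -m handwheel '0 0 0 0 0 0; 0 0 0 0 0 0; 0 0 0 0 0 0'; python3 - <<'E'
from h import *
s=robot.read_state(); p,d=robot.read_camera('wrist'); K,P=pose('wrist',s); w=cloud(d,K,P)
cv2.imwrite('pics/w1.png',p[:,:,::-1])
out=dict(p=p,w=w,P=P,K=K)
for q in ['bar','stand','rack','ridge']:
    r=robot.silhouettes('wrist',q)
    print(q,[(round(x['conf'],2),np.round(x['rect']).tolist()) for x in r[:3]])
    if r:
        m=r[0]['pixels']; out[q]=m; X=w[m]; X=X[~np.isnan(X[:,0])]
        print('  med',np.median(X,0).round(4),'z',np.percentile(X[:,2],[2,20,50,80,98]).round(4))
        (c,sz,a)=cv2.minAreaRect(X[:,:2].astype(np.float32)*1000); print('  rect mm',np.round(c,1),np.round(sz,1),round(a,2))
print(s['tool_pos'],s['orientation'])
np.savez('w1.npz',**out)
E
```

```text
t: 2.4
tool_pos: [0.513, 0.0196, 0.2424]
orientation: [2.084, 2.35, -0.0]
force: [0.3, -0.5, -0.2]
opening: 0.0928
bar [(0.92, [225.0, 167.0, 32.0, 248.0])]
  med [0.4516 0.0616 0.0322] z [0.025  0.0312 0.0322 0.0433 0.0449]
  rect mm [450.8  11.4] [ 39.2 340.5] 5.02
stand [(0.59, [343.0, 245.0, 76.0, 130.0])]
  med [ 0.6205 -0.0602  0.0122] z [0.0028 0.0112 0.0122 0.0307 0.0591]
  rect mm [628.2 -77.1] [108.4 240.7] 7.92
rack [(0.62, [241.0, 177.0, 37.0, 154.0]), (0.17, [261.0, 369.0, 42.0, 35.0])]
  med [0.4681 0.0195 0.006 ] z [0.004  0.0052 0.006  0.0076 0.0227]
  rect mm [459.5   6. ] [ 50.4 229.5] 4.57
ridge [(0.93, [344.0, 253.0, 40.0, 25.0])]
  med [ 0.6162 -0.0653  0.0378] z [0.0128 0.023  0.0378 0.0578 0.0609]
  rect mm [589.7 -36.4] [ 59.  143.1] 45.25
[0.51302165 0.01955283 0.24237124] [ 2.08378196e+00  2.35049555e+00 -4.63412247e-04]
```

View pics/w1.png

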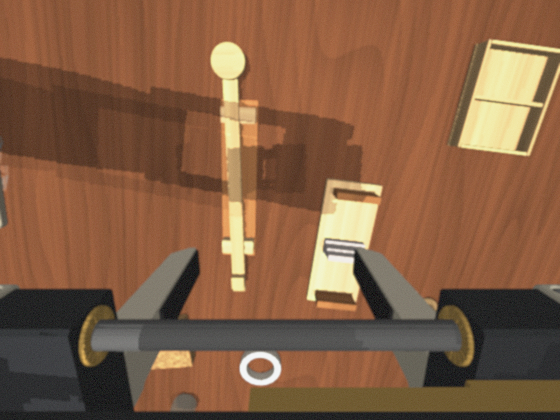

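The wrist view shows the bar from disc (228,60) to block (238,283). The stand runs from (357,188) to (332,298), with the ridge at about (344,250). I'll fit poses from the height bands.

```bash
python3 - <<'E'
from h import *
o=np.load('w1.npz'); w=o['w']; P=o['P'];K=o['K']
x,y,z=[w[...,i] for i in range(3)]
def rect(m,n):
    m=m.astype(np.uint8); m=cv2.morphologyEx(m,cv2.MORPH_OPEN,np.ones((2,2),np.uint8))>0
    X=w[m][:,:2].astype(np.float32)*1000; r=cv2.minAreaRect(X)
    d=X-X.mean(0);_,_,V=np.linalg.svd(d,full_matrices=False); v=V[0]*(1 if V[0][1]>0 else -1)
    print(n,len(X),'c',np.round(r[0],1),'sz',np.round(r[1],1),'a',round(r[2],1),'mean',X.mean(0).round(1),'pca yaw',np.degrees(np.arctan2(-v[0],v[1])).round(2))
f=~np.isnan(z)
near=f&(abs(x-.452)<.05)&(abs(y)<.22)
rect(near&(z>.028)&(z<.037),'bar top')
rect(near&(z>.040)&(z<.05)&(y>.1),'disc'); rect(near&(z>.040)&(z<.05)&(y<-.1),'block')
rect(near&(z>.003)&(z<.009),'rackboard')
st=f&(abs(x-.625)<.07)&(abs(y+.07)<.12)
rect(st&(z>.009)&(z<.016),'board'); rect(st&(z>.056)&(z<.066),'ridge top'); rect(st&(z>.041)&(z<.049)&(y>-.05),'rail+');rect(st&(z>.041)&(z<.049)&(y<-.1),'rail-')
print('table', np.nanmedian(z[f&(abs(z)<.01)&(x>.5)&(x<.57)&(y>-.1)&(y<.1)]))
E
```

```text
Traceback (most recent call last):
numpy.linalg.LinAlgError: SVD did not converge
```

```bash
cat > fit.py <<'E'
from h import *
o=np.load('w1.npz'); w=o['w']; P=o['P'];K=o['K']
x,y,z=[w[...,i] for i in range(3)]
def rect(m,n):
    m2=cv2.morphologyEx(m.astype(np.uint8),cv2.MORPH_OPEN,np.ones((2,2),np.uint8))>0
    X=w[m2&m][:,:2].astype(np.float32)*1000
    if len(X)<4: print(n,len(X)); return
    r=cv2.minAreaRect(X)
    d=X-X.mean(0);V=np.linalg.eigh(d.T@d)[1][:,1]; v=V*(1 if V[1]>0 else -1)
    print(n,len(X),'c',np.round(r[0],1),'sz',np.round(r[1],1),'a',round(r[2],1),'mean',X.mean(0).round(1),'pca yaw',np.degrees(np.arctan2(-v[0],v[1])).round(2))
f=np.isfinite(w).all(-1)
near=f&(abs(x-.452)<.05)&(abs(y)<.22)
rect(near&(z>.028)&(z<.037),'bar top')
rect(near&(z>.040)&(z<.05)&(y>.1),'disc'); rect(near&(z>.040)&(z<.05)&(y<-.1),'block')
rect(near&(z>.003)&(z<.009),'rackboard')
st=f&(abs(x-.625)<.07)&(abs(y+.07)<.12)
rect(st&(z>.009)&(z<.016),'board'); rect(st&(z>.056)&(z<.066),'ridge top'); rect(st&(z>.041)&(z<.049)&(y>-.05),'rail+');rect(st&(z>.041)&(z<.049)&(y<-.1),'rail-')
print('table', np.nanmedian(z[f&(abs(z)<.01)&(x>.5)&(x<.57)&(y>-.1)&(y<.1)]))
E
python3 fit.py
```

```text
bar top 2442 c [458.8  -7.8] sz [ 17.1 301. ] a 7.0 mean [456.   16.6] pca yaw 7.02
disc 923 c [438.1 160.2] sz [37.5 38.2] a 6.2 mean [438.2 160.4] pca yaw -20.0
block 123 c [ 474.8 -135.8] sz [16.4 16.9] a 4.8 mean [ 474.5 -136. ] pca yaw 66.88
rackboard 2238 c [460.4   5.4] sz [ 48.9 228.1] a 4.6 mean [465.4  15.1] pca yaw 2.68
board 4062 c [627.5 -72.4] sz [199.4  79.6] a 89.8 mean [623.7 -62. ] pca yaw -1.9
ridge top 133 c [614.9 -71.7] sz [ 8.9 34.7] a 89.7 mean [614.9 -71.9] pca yaw 89.84
rail+ 295 c [627.3  12.7] sz [59.6  9.6] a 0.2 mean [626.9  12.8] pca yaw -89.87
rail- 233 c [ 627.1 -157.1] sz [10.9 59.1] a 89.8 mean [ 627.1 -156.7] pca yaw -89.64
table -0.00021460970874254137
```

Poses:
- **Bar:** centre at (456.4, 12.2), yaw 7.0°, disc end towards +y.
- **Stand:** centre at (627.3, −72.1), yaw about 0.

The disc-to-block distance comes out at 298 mm against a nominal 300. The tool is already square to the bar, so I'll go down to grasp at bar y ≈ −5 mm.

```bash
python3 -m handwheel '-0.12 -0.03 -0.1 0 0 0; -0.187 -0.041 -0.25 0 0 0; -0.187 -0.041 -0.41 0 0 0; -0.187 -0.041 -0.57 0 0 0; -0.187 -0.041 -0.69 0 0 0' -1; python3 -m handwheel '0 0 -0.03 0 0 0; 0 0 -0.06 0 0 0; 0 0 -0.07 0 0 0; 0 0 -0.07 0 0 0;0 0 -0.07 0 0 0' 
```

```text
t: 3.15
tool_pos: [0.4553, 0.0076, 0.0325]
orientation: [-2.084, -2.349, 0.002]
force: [0.5, 0.1, 0.2]
opening: 0.0929
t: 3.65
tool_pos: [0.4584, 0.008, 0.016]
orientation: [2.082, 2.35, 0.003]
force: [0.2, -0.0, -0.5]
opening: 0.0931
```

```bash
python3 - <<'E'
from h import *
p,d=robot.read_camera('wrist'); cv2.imwrite('pics/w2.png',p[:,:,::-1])
F=[];T=[]
for i in range(6):
    s=robot.read_state(); F.append(s['force']);T.append(s['wrist_torque']); print(s['t'],s['force'].round(2),s['wrist_torque'].round(3)); robot.read_camera('side')
E
```

```text
3.7 [-0.48  0.06  0.69] [-0.022 -0.146  0.003]
3.75 [-0.29  1.08 -0.98] [-0.007 -0.109 -0.033]
3.8 [ 0.6   0.38 -0.62] [-0.064 -0.116 -0.032]
3.85 [-0.03  0.54  0.13] [-0.026 -0.098 -0.027]
3.9 [-0.46 -0.36  0.19] [-0.031 -0.11   0.056]
3.95 [-0.2  -0.72 -0.03] [-0.023 -0.126 -0.002]
```

View pics/w2.png

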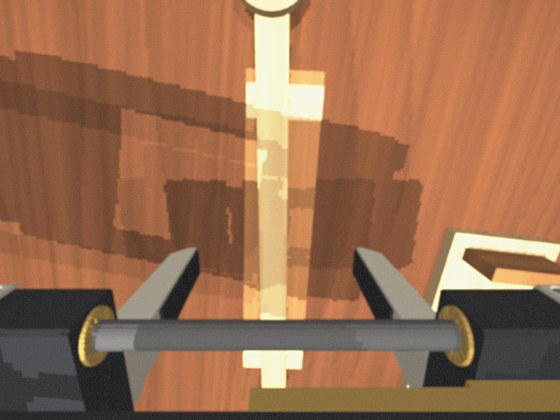

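```bash
python3 -m handwheel '0 0 -0.013 0 0 0; 0 0 -0.013 0 0 0' ; python3 -m handwheel '0 0 0 0 0 0; 0 0 0 0 0 0; 0 0 0 0 0 0; 0 0 0 0 0 0;0 0 0 0 0 0' 1 40; python3 -m handwheel '0 0 0 0 0 0; 0 0 0 0 0 0; 0 0 0 0 0 0; 0 0 0 0 0 0;0 0 0 0 0 0' 1 40; python3 - <<'E'
from h import *
T=[];F=[]
for i in range(12):
    s=robot.read_state(); F.append(s['force']);T.append(s['wrist_torque']); robot.read_camera('wrist')
print(s['t'],np.mean(F,0).round(3),np.mean(T,0).round(4),np.std(F,0).round(2),np.std(T,0).round(3))
E
```

```text
t: 4.2
tool_pos: [0.4563, 0.0081, 0.0098]
orientation: [-2.083, -2.351, 0.001]
force: [0.2, 1.1, -0.9]
opening: 0.093
t: 4.7
tool_pos: [0.4569, 0.0081, 0.0105]
orientation: [2.084, 2.351, 0.0]
force: [0.0, 0.3, 0.1]
opening: 0.0574
t: 5.2
tool_pos: [0.4569, 0.0081, 0.0104]
orientation: [-2.084, -2.351, -0.0]
force: [-0.3, -0.1, -0.2]
opening: 0.0179
5.75 [-0.135  0.074 -0.213] [-0.047  -0.1022  0.0048] [0.5  0.59 0.49] [0.034 0.037 0.023]
```

```bash
python3 -m handwheel '0 0 0.02 0 0 0; 0 0 0.06 0 0 0; 0 0 0.13 0 0 0; 0 0 0.2 0 0 0; 0 0 0.27 0 0 0'; python3 -m handwheel '0 0 0.06 0 0 0; 0 0 0.1 0 0 0; 0 0 0.12 0 0 0; 0 0 0.12 0 0 0; 0 0 0.12 0 0 0'; python3 - <<'E'
from h import *
T=[];F=[]
for i in range(24):
    s=robot.read_state(); F.append(s['force']);T.append(s['wrist_torque'])
    p,d=robot.read_camera(['wrist','side'][i%2])
    if i>=22: cv2.imwrite(f'pics/l{i}.png',p[:,:,::-1])
    if i==22:
        K,P=pose('wrist',s); w=cloud(d,K,P); np.savez('w3.npz',w=w,K=K,P=P,p=p)
print(s['t'],s['tool_pos'],np.mean(F,0).round(3),np.mean(T,0).round(4),np.std(F,0).round(2),np.std(T,0).round(3))
f=np.isfinite(w).all(-1)&(w[...,2]>.09)&(w[...,2]<.2)
E
```

```text
t: 6.3
tool_pos: [0.4571, 0.0081, 0.0934]
orientation: [2.083, 2.351, 0.001]
force: [0.5, 0.6, -0.2]
opening: 0.0005
t: 6.8
tool_pos: [0.4564, 0.0082, 0.1268]
orientation: [-2.083, -2.351, 0.001]
force: [0.6, 0.3, 0.5]
opening: 0.0003
7.95 [0.45685681 0.00809075 0.12742915] [-0.031 -0.146  0.099] [-0.0396 -0.0953 -0.0132] [0.42 0.54 0.44] [0.026 0.032 0.027]
```

View pics/l22.png

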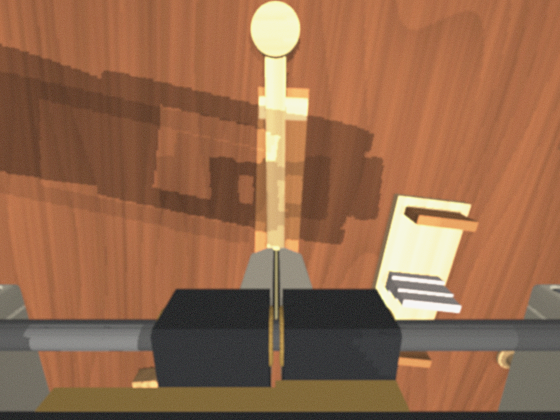

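View pics/l23.png

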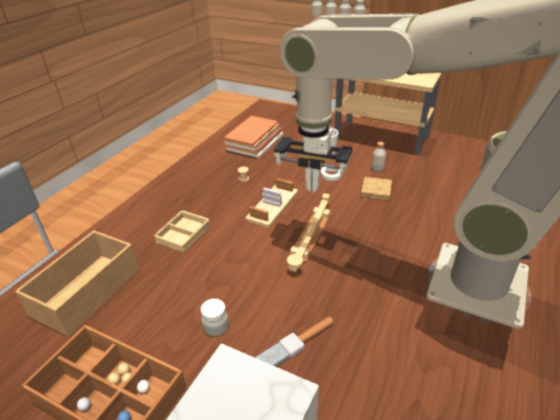

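The gripper is shut and empty: the bar still lies on the rack from disc (275,28) past the finger tips, so it slipped out. I'll measure its pose again.

```bash
python3 - <<'E'
from h import *
o=np.load('w3.npz'); w=o['w']; K=o['K'];P=o['P']
x,y,z=[w[...,i] for i in range(3)]
def rect(m,n):
    m2=cv2.morphologyEx(m.astype(np.uint8),cv2.MORPH_OPEN,np.ones((2,2),np.uint8))>0
    X=w[m2&m][:,:2].astype(np.float32)*1000
    if len(X)<4: print(n,len(X)); return
    r=cv2.minAreaRect(X)
    d=X-X.mean(0);V=np.linalg.eigh(d.T@d)[1][:,1]; v=V*(1 if V[1]>0 else -1)
    print(n,len(X),'c',np.round(r[0],1),'sz',np.round(r[1],1),'mean',X.mean(0).round(1),'z',np.median(w[m2&m][:,2]).round(4),'yaw',np.degrees(np.arctan2(-v[0],v[1])).round(2))
f=np.isfinite(w).all(-1); near=f&(abs(x-.455)<.05)
rect(near&(z>.028)&(z<.037)&(y>.0),'bartop'); rect(near&(z>.038)&(z<.05)&(y>.12),'disc')
rect(near&(z>.018)&(z<.026),'blocks');rect(near&(z>.003)&(z<.009),'rackboard')
st=f&(abs(x-.625)<.07)&(abs(y+.07)<.12)
rect(st&(z>.009)&(z<.016),'board'); rect(st&(z>.056)&(z<.066),'ridge top'); rect(st&(z>.041)&(z<.049)&(y>-.05),'rail+');rect(st&(z>.041)&(z<.049)&(y<-.1),'rail-')
# profile z along bar
u=np.array([-.122,.9925]); s=(np.stack([x,y],-1)-[.4564,.0122])@u
for a in np.arange(0,.17,.02):
    m=near&(abs(s-a)<.008)&(z>.027)&(z<.05); 
    if m.sum(): print(a.round(2),m.sum(),np.median(z[m]).round(4),np.median(x[m]).round(4))
E
```

```text
bartop 2765 c [448.9  71. ] sz [ 17.1 144.4] mean [448.3  76.2] z 0.0317 yaw 7.0
disc 2025 c [438.  160.3] sz [38.3 39.2] mean [437.9 160.3] z 0.0437 yaw -16.04
blocks 550 c [452.9 100.3] sz [44.5 19.1] mean [458.3 100.7] z 0.0217 yaw -85.19
rackboard 3585 c [458.2  32.4] sz [ 48.9 175.1] mean [461.4  29.4] z 0.0058 yaw 2.64
board 5129 c [627.1 -48.3] sz [152.1  80.9] mean [624.7 -34.1] z 0.0118 yaw 2.94
ridge top 446 c [626.9 -71.9] sz [ 9.1 61. ] mean [626.6 -71.6] z 0.0597 yaw 90.0
rail+ 587 c [626.8  12.9] sz [10.4 61. ] mean [626.1  13. ] z 0.0448 yaw 89.96
rail- 265 c [ 639.  -156.5] sz [37.1 12.2] mean [ 638.5 -156.1] z 0.0448 yaw 89.66
0.0 265 0.0317 0.4554
0.02 285 0.0317 0.4529
0.04 321 0.0318 0.451
0.06 323 0.0317 0.4486
0.08 345 0.0317 0.4461
0.1 378 0.0317 0.4434
0.12 380 0.0316 0.4409
0.14 900 0.0437 0.4387
0.16 882 0.0438 0.4362
```

```bash
python3 - <<'E'
from h import *
o=np.load('w3.npz'); w=o['w']; K=o['K'];P=o['P']
s=robot.read_state(); print(s['t'],s['opening'],s['tool_pos'])
T=np.eye(4);T[:3,:3]=R.from_rotvec(s['orientation']).as_matrix();T[:3,3]=s['tool_pos']
for a in [[0,0,0],[0,0,-.0188],[0.0075,0,0],[.0075,0,-.0188]]:
    print(a,proj((T@np.r_[a,1])[:3],K,P).round(1))
Ti=np.linalg.inv(T)
wt=w@Ti[:3,:3].T+Ti[:3,3]
for v in range(236,300,4): print(v,wt[v,262].round(4),wt[v,270].round(4),wt[v,288].round(4))
E
```

```text
8.0 0.0005244127531311548 [0.45683939 0.00808627 0.12741801]
[0, 0, 0] [[275.4 240.1]]
[0, 0, -0.0188] [[275.4 251.1]]
[0.0075, 0, 0] [[275.4 230.2]]
[0.0075, 0, -0.0188] [[275.4 240.5]]
236 [-0.045  -0.0154  0.1207] [-0.0347 -0.0058  0.0949] [-0.0454  0.0142  0.1218]
240 [-0.0503 -0.0155  0.1217] [nan nan nan] [-0.0508  0.0143  0.123 ]
244 [-0.0555 -0.0156  0.1221] [-0.044  -0.0058  0.0954] [-0.0548  0.0143  0.1206]
248 [-0.0601 -0.0156  0.1213] [ 0.0099 -0.0032 -0.0361] [-0.0604  0.0144  0.1219]
252 [ 0.0102 -0.0076 -0.0422] [ 0.0099 -0.003  -0.0417] [ 0.0098  0.0072 -0.0414]
256 [ 0.0096 -0.0074 -0.0462] [ 0.0098 -0.003  -0.0467] [ 0.0098  0.007  -0.0467]
260 [ 0.0098 -0.0072 -0.0516] [ 0.0095 -0.0029 -0.0511] [ 0.0098  0.0069 -0.0516]
264 [ 0.0103 -0.0069 -0.0573] [ 0.0098 -0.0028 -0.0565] [ 0.0098  0.0067 -0.0564]
268 [ 0.0096 -0.0068 -0.0604] [ 0.0096 -0.0027 -0.0604] [ 0.0099  0.0065 -0.0611]
272 [ 0.0099 -0.0066 -0.0653] [ 0.0098 -0.0026 -0.0651] [ 0.0096  0.0064 -0.0646]
276 [ 0.0101 -0.0064 -0.0696] [ 0.0096 -0.0026 -0.0687] [ 0.0095  0.0062 -0.0684]
280 [ 0.0103 -0.0062 -0.0738] [ 0.0098 -0.0025 -0.0728] [ 0.0096  0.0061 -0.0725]
284 [ 0.0096 -0.0061 -0.0762] [ 0.01   -0.0024 -0.0768] [ 0.0098  0.0059 -0.0764]
288 [ 0.0364 -0.0037 -0.1237] [ 0.0099 -0.0023 -0.08  ] [ 0.0359  0.0038 -0.1228]
292 [ 0.0365 -0.0036 -0.1259] [ 0.01   -0.0023 -0.0836] [ 0.0364  0.0037 -0.1257]
296 [ 0.0367 -0.0035 -0.1282] [ 0.01   -0.0022 -0.0866] [ 0.0364  0.0036 -0.1278]
```

```bash
python3 - <<'E'
from h import *
s=robot.read_state()
T=np.eye(4);T[:3,:3]=R.from_rotvec(s['orientation']).as_matrix();T[:3,3]=s['tool_pos'];Ti=np.linalg.inv(T)
for n in ['side','scene']:
    p,d=robot.read_camera(n);K,P=pose(n);w=cloud(d,K,P)
    wt=w@Ti[:3,:3].T+Ti[:3,3]
    f=np.isfinite(w).all(-1)&(abs(wt[...,0])<.03)&(abs(wt[...,1])<.03)&(wt[...,2]<.03)&(wt[...,2]>-.08)
    X=wt[f]; print(n,f.sum()); h=np.histogram(X[:,2],np.arange(-.08,.035,.005)); print(dict(zip(h[1].round(3).tolist(),h[0].tolist())))
    print('TCP px',proj(s['tool_pos'],K,P))
    c=proj(s['tool_pos'],K,P)[0].astype(int); cv2.circle(p,tuple(map(int,c)),2,(255,0,0),-1)
    cr=p[c[1]-70:c[1]+50,c[0]-70:c[0]+70]; cv2.imwrite(f'pics/tcp_{n}.png',cv2.resize(cr,None,fx=4,fy=4)[:,:,::-1])
print(s['t'])
E
```

```text
side 168
{-0.08: 22, -0.075: 22, -0.07: 20, -0.065: 20, -0.06: 23, -0.055: 18, -0.05: 19, -0.045: 14, -0.04: 9, -0.035: 1, -0.03: 0, -0.025: 0, -0.02: 0, -0.015: 0, -0.01: 0, -0.005: 0, 0.0: 0, 0.005: 0, 0.01: 0, 0.015: 0, 0.02: 0, 0.025: 0}
TCP px [[312.49716416 199.65816502]]
scene 139
{-0.08: 14, -0.075: 19, -0.07: 19, -0.065: 17, -0.06: 17, -0.055: 17, -0.05: 19, -0.045: 9, -0.04: 8, -0.035: 0, -0.03: 0, -0.025: 0, -0.02: 0, -0.015: 0, -0.01: 0, -0.005: 0, 0.0: 0, 0.005: 0, 0.01: 0, 0.015: 0, 0.02: 0, 0.025: 0}
TCP px [[326.33372353 195.03736884]]
8.0
```

View pics/tcp_side.png

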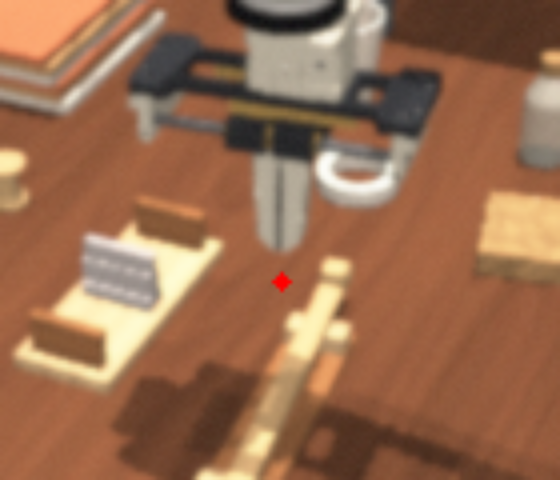

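All three cameras agree that the real finger tips end about 37 mm short of the reported TCP. The first close therefore passed just above the bar, and nothing was disturbed. I'll correct by 37 mm and go down again with the jaws half open.

```bash
python3 -m handwheel '0 0 -0.05 0 0 0; 0 0 -0.1 0 0 0; 0 0 -0.14 0 0 0; 0 0 -0.18 0 0 0; 0 0 -0.2 0 0 0' 0 40; python3 -m handwheel '0 0 -0.02 0 0 0; 0 0 -0.08 0 0 0; 0 0 -0.14 0 0 0; 0 0 -0.2 0 0 0; 0 0 -0.23 0 0 0'; python3 -m handwheel '0 0 -0.04 0 0 0; 0 0 -0.06 0 0 0; 0 0 -0.075 0 0 0; 0 0 -0.075 0 0 0'
```

```text
t: 8.6
tool_pos: [0.4558, 0.0082, 0.0655]
orientation: [-2.082, -2.35, 0.002]
force: [-0.1, 0.3, 0.5]
opening: 0.0359
t: 9.1
tool_pos: [0.4561, 0.0082, -0.003]
orientation: [-2.083, -2.35, 0.001]
force: [-0.4, -0.3, -1.4]
opening: 0.0468
t: 9.5
tool_pos: [0.4567, 0.0081, -0.0244]
orientation: [-2.083, -2.351, 0.0]
force: [0.8, -0.1, 0.2]
opening: 0.0465
```

```bash
python3 -m handwheel '0 0 0 0 0 0; 0 0 0 0 0 0; 0 0 0 0 0 0; 0 0 0 0 0 0;0 0 0 0 0 0' 1 40; python3 -m handwheel '0 0 0 0 0 0; 0 0 0 0 0 0;0 0 0 0 0 0' ;  python3 - <<'E'
from h import *
p,d=robot.read_camera('wrist'); cv2.imwrite('pics/g1.png',p[:,:,::-1]); print(robot.read_state()['opening'])
E
```

```text
t: 10.0
tool_pos: [0.4571, 0.0081, -0.0238]
orientation: [2.083, 2.351, 0.0]
force: [-0.7, -0.1, 2.5]
opening: 0.0174
t: 10.3
tool_pos: [0.4571, 0.0081, -0.0238]
orientation: [2.083, 2.351, 0.0]
force: [-0.2, -0.3, 4.6]
opening: 0.0171
0.017689370137278188
```

View pics/g1.png

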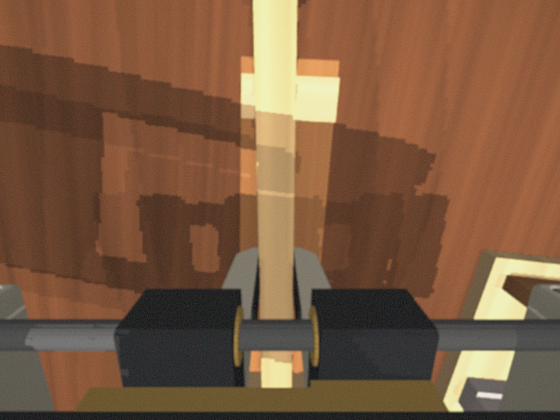

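The bar is gripped (opening steady at 17.5 mm, fingers either side of it). I'll lift slowly.

```bash
python3 -m handwheel '0 0 0.015 0 0 0; 0 0 0.04 0 0 0; 0 0 0.08 0 0 0; 0 0 0.13 0 0 0; 0 0 0.18 0 0 0'; python3 -m handwheel '0 0 0.05 0 0 0; 0 0 0.09 0 0 0; 0 0 0.11 0 0 0; 0 0 0.12 0 0 0; 0 0 0.12 0 0 0'; python3 - <<'E'
from h import *
T=[];F=[]
for i in range(24):
    s=robot.read_state(); F.append(s['force']);T.append(s['wrist_torque'])
    p,d=robot.read_camera('wrist')
cv2.imwrite('pics/l3.png',p[:,:,::-1]); K,P=pose('wrist',s); w=cloud(d,K,P); np.savez('w4.npz',w=w,K=K,P=P,p=p)
print(s['t'],s['opening'],s['tool_pos'],np.mean(F,0).round(3),np.mean(T,0).round(4),np.std(F,0).round(2),np.std(T,0).round(3))
E
```

```text
t: 10.85
tool_pos: [0.4569, 0.0081, 0.0312]
orientation: [2.083, 2.351, 0.0]
force: [1.0, 0.3, -0.3]
opening: 0.0177
t: 11.35
tool_pos: [0.4569, 0.0081, 0.0661]
orientation: [2.083, 2.351, 0.0]
force: [0.2, 0.2, -1.4]
opening: 0.0178
12.5 0.017724884343265798 [0.45682758 0.00811903 0.06591021] [ 0.037  0.067 -1.142] [-0.0998 -0.0981  0.0039] [0.53 0.43 0.4 ] [0.033 0.031 0.031]
```

View pics/l3.png

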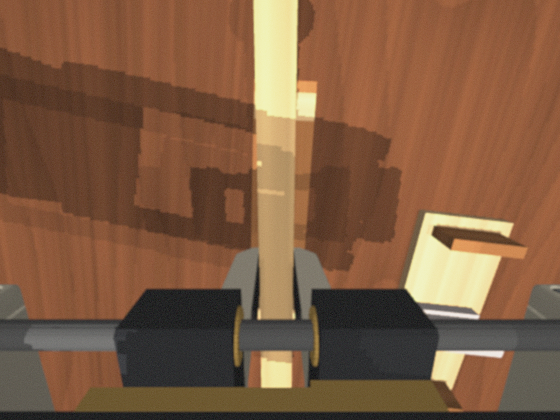

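```bash
python3 - <<'E'
from h import *
o=np.load('o.npz'); w=o['scene_w']
for n,(u,v) in dict(cup=(206,115),bottle=(268,112),tape=(240,156),cork=(300,142),spool=(186,218)).items(): print(n,w[v,u].round(3))
o=np.load('w4.npz'); w=o['w']; x,y,z=[w[...,i] for i in range(3)]
f=np.isfinite(w).all(-1)&(abs(x-.45)<.05)&(z>.1)&(y>.03)
u=np.array([-.122,.9925]); s=(np.stack([x,y],-1)-[.4564,.0122])@u
for a in np.arange(0.02,.14,.01):
    m=f&(abs(s-a)<.004); 
    if m.sum(): print(a.round(2),m.sum(),np.median(z[m]).round(4),np.mean(x[m]).round(4),np.median(y[m]).round(4))
m=f&(s>.03)&(s<.14); X=w[m]; A=np.c_[X[:,:2],np.ones(len(X))]; co=np.linalg.lstsq(A,X[:,2],rcond=None)[0]; print(co, 'pitch deg along bar',np.degrees(co[1]))
d=X[:,:2]-X[:,:2].mean(0); V=np.linalg.eigh(d.T@d)[1][:,1]; print('yaw',np.degrees(np.arctan(-V[0]/V[1])), X.mean(0))
E
```

```text
cup [ 0.583 -0.484  0.07 ]
bottle [ 0.4   -0.411  0.061]
tape [ 0.544 -0.332  0.002]
cork [ 0.361 -0.273  0.026]
spool [ 0.786 -0.165  0.04 ]
0.02 12523 0.2109 0.4673 0.0333
0.03 17698 0.2024 0.4518 0.042
0.04 567 0.1212 0.4515 0.052
0.05 599 0.1212 0.4502 0.0618
0.06 631 0.1211 0.4492 0.0717
0.07 663 0.121 0.4478 0.0817
0.08 699 0.1209 0.4466 0.0916
0.09 771 0.1209 0.4453 0.1016
0.1 815 0.1208 0.4442 0.1115
0.11 880 0.1208 0.4428 0.1214
0.12 936 0.1207 0.4418 0.1314
0.13 2 0.1187 0.4379 0.137
[ 0.13002069 -1.03388679  0.1756124 ] pitch deg along bar -59.2373498156889
yaw 7.293559165595147 [0.44989607 0.06558497 0.16630076]
```

The bar is held level, with its underside 45.7 mm above the reported TCP. Torque and weight (about 0.06 N·m and 1.1 N) put the balance point at c ≈ 50 ± 10 mm. I'll move over the stand with bar y = +48 above the ridge.

```bash
python3 -m handwheel '0.03 -0.02 0 0 0 -0.02; 0.09 -0.06 0 0 0 -0.05; 0.17 -0.12 0 0 0 -0.08; 0.26 -0.19 0 0 0 -0.11; 0.36 -0.27 0 0 0 -0.14'; python3 -m handwheel '0.09 -0.06 0 0 0 -0.014; 0.16 -0.12 0 0 0 -0.014; 0.2 -0.16 0 0 0 -0.014; 0.207 -0.171 0 0 0 -0.014;  0.207 -0.171 0 0 0 -0.014'; python3 -m handwheel '0 0 -0.04 0 0 0; 0 0 -0.08 0 0 0; 0 0 -0.12 0 0 0;0 0 -0.13 0 0 0;0 0 -0.13 0 0 0'; python3 - <<'E'
from h import *
s=robot.read_state(); p,d=robot.read_camera('wrist')
cv2.imwrite('pics/s1.png',p[:,:,::-1]); K,P=pose('wrist',s); w=cloud(d,K,P)
x,y,z=[w[...,i] for i in range(3)]
f=np.isfinite(w).all(-1)&(abs(x-.627)<.05)
for a in np.arange(-.1,.08,.01):
    m=f&(abs(y-a)<.004)&(z>.07)&(z<.12)&(abs(x-.627)<.012)
    if m.sum(): print(a.round(2),m.sum(),np.median(z[m]).round(4),np.mean(x[m]).round(4))
def rng(m,n):
    X=w[m]; print(n,len(X),X.mean(0).round(4) if len(X) else '',np.percentile(X,[2,98],axis=0).round(4).tolist() if len(X) else '')
rng(f&(abs(z-.060)<.003)&(abs(y+.072)<.03),'ridge'); rng(f&(abs(z-.045)<.003)&(abs(y-.013)<.02),'rail+')
rng(f&(z>.093)&(z<.11)&(y>.03),'disc')
print(s['tool_pos'],s['orientation'],s['opening'],s['t'])
E
```

```text
t: 13.05
tool_pos: [0.5663, -0.0739, 0.0658]
orientation: [2.211, 2.232, 0.0]
force: [-0.6, -0.2, -0.2]
opening: 0.0175
t: 13.55
tool_pos: [0.6269, -0.1248, 0.0653]
orientation: [-2.223, -2.219, 0.001]
force: [-0.7, 0.6, -1.4]
opening: 0.0176
t: 14.05
tool_pos: [0.6257, -0.1236, 0.0254]
orientation: [-2.22, -2.22, 0.002]
force: [-0.3, 0.7, -1.6]
opening: 0.0177
-0.1 512 0.0809 0.6256
-0.09 537 0.0808 0.6259
-0.08 564 0.0807 0.6259
-0.07 589 0.0806 0.6257
-0.06 617 0.0807 0.6258
-0.05 661 0.0806 0.6257
-0.04 695 0.0805 0.6257
-0.03 768 0.0805 0.6256
-0.02 811 0.0804 0.6257
-0.01 875 0.0804 0.6255
-0.0 937 0.0802 0.6258
0.01 24 0.0796 0.6254
ridge 1051 [ 0.6277 -0.0718  0.0597] [[0.5979, -0.0758, 0.0578], [0.6561, -0.0682, 0.0611]]
rail+ 1694 [0.6279 0.0124 0.0447] [[0.5978, 0.0076, 0.0426], [0.6562, 0.0174, 0.0462]]
disc 0  
[ 0.62574321 -0.12362745  0.02542781] [-2.21999731e+00 -2.21983704e+00  1.87637123e-03] 0.017659990113792965 14.05
```

View pics/s1.png

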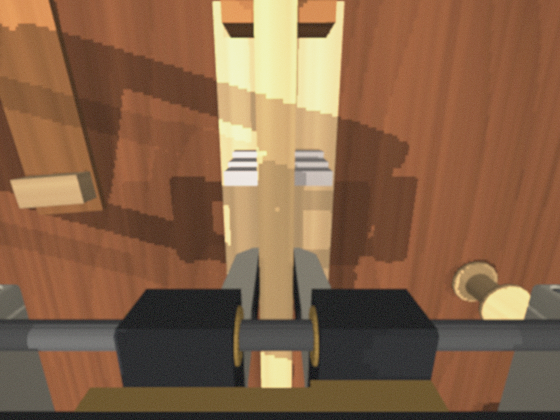

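The bar lies along the stand, centred over the ridge (ridge at rows 150–185). I'll lower it gently to contact while watching the force.

```bash
python3 -m handwheel '0 0 -0.01 0 0 0; 0 0 -0.02 0 0 0; 0 0 -0.03 0 0 0; 0 0 -0.032 0 0 0; 0 0 -0.032 0 0 0'; python3 -m handwheel '0 0 -0.001 0 0 0; 0 0 -0.002 0 0 0'; python3 -m handwheel '0 0 -0.001 0 0 0; 0 0 -0.002 0 0 0';  python3 - <<'E'
from h import *
F=[]
for i in range(4):
    s=robot.read_state(); F.append(np.r_[s['force'],s['wrist_torque']]); p,d=robot.read_camera('wrist')
print(np.mean(F,0).round(3),s['tool_pos'],s['t'])
K,P=pose('wrist',s); w=cloud(d,K,P); x,y,z=[w[...,i] for i in range(3)]; f=np.isfinite(w).all(-1)
for a in np.arange(-.1,.005,.02):
    m=f&(abs(y-a)<.006)&(z>.06)&(z<.12)&(abs(x-.626)<.008); print(a.round(2),np.mean(z[m]).round(4))
E
```

```text
t: 14.6
tool_pos: [0.6268, -0.1242, 0.0171]
orientation: [-2.222, -2.221, 0.0]
force: [0.1, -0.1, -0.8]
opening: 0.0175
t: 14.8
tool_pos: [0.6271, -0.1242, 0.0169]
orientation: [2.222, 2.221, 0.0]
force: [1.1, 0.0, -0.9]
opening: 0.0176
t: 15.0
tool_pos: [0.627, -0.1242, 0.0162]
orientation: [2.222, 2.221, 0.0]
force: [-0.6, 0.6, 0.1]
opening: 0.0174
[-0.779 -0.105 -0.707 -0.083 -0.087  0.01 ] [ 0.62695696 -0.12416575  0.01611372] 15.15
-0.1 0.0715
-0.08 0.0714
-0.06 0.0713
-0.04 0.0711
-0.02 0.071
0.0 0.0708
```

```bash
python3 -m handwheel '0 0 -0.001 0 0 0; 0 0 -0.002 0 0 0; 0 0 -0.002 0 0 0'; python3 -m handwheel '0 0 -0.001 0 0 0; 0 0 -0.002 0 0 0; 0 0 -0.002 0 0 0';  python3 - <<'E'
from h import *
F=[]
for i in range(6):
    s=robot.read_state(); F.append(np.r_[s['force'],s['wrist_torque']]); p,d=robot.read_camera('wrist')
print(np.mean(F,0).round(3),s['tool_pos'],s['t'])
K,P=pose('wrist',s); w=cloud(d,K,P); x,y,z=[w[...,i] for i in range(3)]; f=np.isfinite(w).all(-1)
for a in np.arange(-.1,.005,.02):
    m=f&(abs(y-a)<.006)&(z>.06)&(z<.12)&(abs(x-.626)<.008); print(a.round(2),np.mean(z[m]).round(4))
E
```

```text
t: 15.5
tool_pos: [0.6269, -0.1242, 0.0154]
orientation: [-2.222, -2.221, 0.0]
force: [-0.0, -0.1, -1.5]
opening: 0.0179
t: 15.8
tool_pos: [0.6269, -0.1242, 0.0148]
orientation: [-2.222, -2.221, 0.0]
force: [0.3, 0.1, -1.2]
opening: 0.0173
[ 0.169 -0.059 -1.049 -0.093 -0.086  0.017] [ 0.62693832 -0.12420538  0.01492002] 16.05
-0.1 0.0703
-0.08 0.0702
-0.06 0.07
-0.04 0.0699
-0.02 0.0698
0.0 0.0697
```

```bash
python3 -m handwheel '0 0 -0.0015 0 0 0; 0 0 -0.0015 0 0 0; 0 0 -0.0015 0 0 0';  python3 - <<'E'
from h import *
F=[]
for i in range(8):
    s=robot.read_state(); F.append(np.r_[s['force'],s['wrist_torque']]); p,d=robot.read_camera('wrist')
print(np.mean(F,0).round(3),s['tool_pos'],s['t'])
E
```

```text
t: 16.4
tool_pos: [0.627, -0.1242, 0.0145]
orientation: [2.222, 2.221, 0.0]
force: [-0.5, 0.5, 0.2]
opening: 0.0175
[ 0.106 -0.032 -0.242 -0.096 -0.108 -0.011] [ 0.62699249 -0.12422217  0.01450919] 16.75
```

Contact: the ridge now carries about 0.9 N. I'll release a little with the fingers staying around the bar, and watch the tilt.

```bash
cat > tilt.py <<'E'
from h import *
import sys
n=int(sys.argv[1]) if len(sys.argv)>1 else 4
for i in range(n):
    s=robot.read_state(); p,d=robot.read_camera('wrist'); K,P=pose('wrist',s); w=cloud(d,K,P); x,y,z=[w[...,i] for i in range(3)]
    f=np.isfinite(w).all(-1)&(z>.05)&(z<.095)&(abs(x-.627)<.007)&(y>-.1)&(y<0.0)
    a,b=np.polyfit(y[f],z[f],1)
    m=np.isfinite(w).all(-1)&(z>.05)&(z<.11)&(abs(x-.627)<.02)&(y>-.1)&(y<0.0)
    print(round(s['t'],2),'slope deg',np.degrees(np.arctan(a)).round(2),'z at ridge',round(a*-.072+b,4),'x',np.mean(x[f]).round(4),'open',round(s['opening'],4))
cv2.imwrite(f"pics/t{round(s['t']*100)}.png",p[:,:,::-1])
E
python3 -m handwheel '0 0 0 0 0 0; 0 0 0 0 0 0' 0.44; python3 tilt.py 4
```

```text
t: 17.0
tool_pos: [0.627, -0.1242, 0.0146]
orientation: [2.222, 2.221, 0.0]
force: [-0.1, 0.4, -0.5]
opening: 0.025
17.0 slope deg -4.0 z at ridge 0.07 x 0.627 open 0.025
17.05 slope deg -6.24 z at ridge 0.0702 x 0.627 open 0.0254
17.1 slope deg -9.0 z at ridge 0.0704 x 0.627 open 0.0256
17.15 slope deg -9.89 z at ridge 0.0705 x 0.627 open 0.0259
```

View pics/t1715.png

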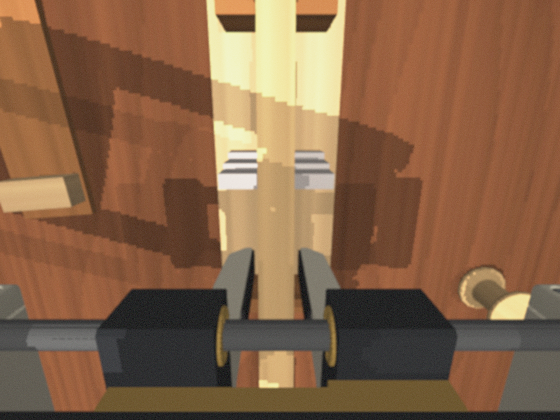

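```bash
python3 -m handwheel '0 -0.01 0.012 -0.07 0 0; 0 -0.02 0.025 -0.14 0 0; 0 -0.029 0.0345 -0.22 0 0; 0 -0.029 0.0345 -0.22 0 0; 0 -0.029 0.0345 -0.22 0 0'; python3 - <<'E'
from h import *
s=robot.read_state(); print(s['orientation'],s['tool_pos'])
for n in ['scene','side']:
    p,d=robot.read_camera(n); K,P=pose(n); w=cloud(d,K,P); x,y,z=[w[...,i] for i in range(3)]
    cv2.imwrite(f'pics/tilt_{n}.png',p[:,:,::-1])
    f=np.isfinite(w).all(-1)
    m=f&(abs(x-.627)<.03)&(y>.03)&(y<.12)&(z>.03)&(z<.08); X=w[m]; print(n,'disc end',len(X),X.mean(0).round(4),np.percentile(X,[3,97],axis=0).round(4).tolist())
    m=f&(abs(x-.627)<.03)&(y>-.32)&(y<-.2)&(z>.07)&(z<.13); X=w[m]; print(n,'block end',len(X),X.mean(0).round(4),np.percentile(X,[3,97],axis=0).round(4).tolist())
    m=f&(abs(x-.627)<.04)&(abs(y+.072)<.01)&(abs(z-.06)<.004)&(abs(x-.627)>.012); X=w[m]; print('ridge',X.mean(0).round(4))
E
```

```text
t: 17.7
tool_pos: [0.627, -0.1322, 0.0247]
orientation: [2.131, 2.133, -0.183]
force: [0.1, -0.5, -0.3]
opening: 0.026
[ 2.13112591  2.13284403 -0.18302659] [ 0.62696735 -0.13221989  0.0247119 ]
scene disc end 133 [0.6282 0.0409 0.0608] [[0.6104, 0.031, 0.0453], [0.6454, 0.0498, 0.0674]]
scene block end 173 [ 0.6285 -0.2464  0.1036] [[0.6186, -0.2827, 0.0927], [0.6359, -0.2095, 0.1185]]
ridge [ 0.627  -0.0718  0.0596]
side disc end 112 [0.6247 0.0425 0.059 ] [[0.6082, 0.0313, 0.0424], [0.6425, 0.0513, 0.0672]]
side block end 35 [ 0.626  -0.2637  0.1135] [[0.6184, -0.2875, 0.1022], [0.6361, -0.2487, 0.1189]]
ridge [ 0.6233 -0.0704  0.0602]
```

The bar tipped towards the disc end with an angular acceleration of about 3.7 rad/s². That puts the centre of mass about 5 mm past the ridge edge, so c ≈ 57. The tool now matches the tilt, so I'll regrip, lift, level and shift 9 mm towards −y.

```bash
python3 -m handwheel '0 0 0 0 0 0; 0 0 0 0 0 0; 0 0 0 0 0 0; 0 0 0 0 0 0' 1 40; python3 -m handwheel '0 0 0.01 0 0 0; 0 0 0.025 0 0 0; 0 0 0.04 0 0 0; 0 0 0.05 0 0 0; 0 0 0.05 0 0 0'; python3 -m handwheel '0 0 0 0.05 0 0; 0 0 0 0.11 0 0; 0 0 0 0.17 0 0; 0 0 0 0.22 0 0; 0 0 0 0.22 0 0'; python3 tilt.py 1
```

```text
t: 18.2
tool_pos: [0.6269, -0.1331, 0.0248]
orientation: [2.132, 2.13, -0.185]
force: [-0.1, -0.0, -0.7]
opening: 0.0175
t: 18.7
tool_pos: [0.6276, -0.133, 0.0408]
orientation: [2.131, 2.13, -0.183]
force: [-0.9, -0.7, -1.2]
opening: 0.0179
t: 19.2
tool_pos: [0.6268, -0.1342, 0.0398]
orientation: [-2.224, -2.219, -0.0]
force: [-0.8, -0.7, -1.3]
opening: 0.0174
19.2 slope deg -0.24 z at ridge 0.0945 x 0.627 open 0.0174
```

```bash
cat > mid.py <<'E'
from h import *
s=robot.read_state(); print(s['t'],s['tool_pos'].round(4))
for n in ['scene','side']:
    p,d=robot.read_camera(n); K,P=pose(n); w=cloud(d,K,P); x,y,z=[w[...,i] for i in range(3)]
    f=np.isfinite(w).all(-1)
    m=f&(abs(x-.627)<.03)&(y>-.02)&(y<.12)&(z>.065)
    zt=np.percentile(z[m],95); bt=zt-.012
    k=m&(z>zt-.005); c=cv2.minEnclosingCircle(w[k][:,:2].astype(np.float32)*1000)
    print(n,'ztop',zt.round(4),'disc',k.sum(),w[k].mean(0).round(4),np.round(c[0],1),round(c[1],1))
    m=f&(abs(x-.627)<.03)&(y>-.32)&(y<-.24)&(z>zt-.005); r=cv2.minAreaRect(w[m][:,:2].astype(np.float32)*1000); print('  block',m.sum(),np.round(r[0],1),np.round(r[1],1))
    m=f&(abs(abs(x-.627)-.02)<.008)&(abs(y+.072)<.01)&(abs(z-.06)<.003); print('  ridge',m.sum(),w[m].mean(0).round(4))
E
python3 mid.py
```

```text
19.25 [ 0.6268 -0.1338  0.0397]
scene ztop 0.1083 disc 180 [0.6269 0.0233 0.1064] [626.6  21.9] 21.1
  block 39 [ 626.8 -276.9] [20.2 17.4]
  ridge 23 [ 0.6331 -0.0717  0.0596]
side ztop 0.1088 disc 101 [0.6266 0.025  0.1069] [626.5  23.1] 22.9
  block 0 [0. 0.] [0. 0.]
  ridge 12 [ 0.6069 -0.0714  0.0599]
```

The scene and dead-reckoned estimates agree: c ≈ 55.5 mm is over the ridge now. I'll shift another 1.5 mm and lower.

```bash
python3 -m handwheel '0 -0.005 -0.02 0 0 0; 0 -0.005 -0.045 0 0 0; 0 -0.005 -0.065 0 0 0; 0 -0.005 -0.076 0 0 0; 0 -0.005 -0.076 0 0 0'; python3 tilt.py 2; python3 -c "
from h import *
print(robot.read_state()['tool_pos'])"
```

```text
t: 19.85
tool_pos: [0.6261, -0.134, 0.0158]
orientation: [-2.22, -2.22, 0.002]
force: [-0.3, -0.5, -1.6]
opening: 0.0176
19.85 slope deg -0.37 z at ridge 0.071 x 0.627 open 0.0176
19.9 slope deg -0.4 z at ridge 0.0716 x 0.627 open 0.0172
[ 0.62690429 -0.13434514  0.01690666]
```

```bash
cat > f.py <<'E'
from h import *
F=[]
for i in range(7):
    s=robot.read_state(); F.append(np.r_[s['force'],s['wrist_torque']]); p,d=robot.read_camera('wrist')
print(np.mean(F,0).round(3),s['tool_pos'].round(4),s['t'])
E
python3 -m handwheel '0 0 -0.002 0 0 0; 0 0 -0.0035 0 0 0; 0 0 -0.0045 0 0 0; 0 0 -0.0045 0 0 0'; python3 f.py;python3 tilt.py 1;
```

```text
t: 20.35
tool_pos: [0.627, -0.1345, 0.0158]
orientation: [2.222, 2.221, 0.0]
force: [-0.4, 0.5, -1.9]
opening: 0.0178
[-0.023  0.186 -1.155 -0.115 -0.065  0.007] [ 0.627  -0.1344  0.0157] 20.65
20.7 slope deg -0.4 z at ridge 0.0708 x 0.627 open 0.0178
```

```bash
python3 -m handwheel '0 0 -0.0015 0 0 0; 0 0 -0.0025 0 0 0; 0 0 -0.0025 0 0 0'; python3 f.py;python3 tilt.py 1;
```

```text
t: 21.05
tool_pos: [0.6269, -0.1344, 0.0148]
orientation: [-2.222, -2.221, 0.0]
force: [0.4, -0.2, -0.3]
opening: 0.0176
[ 0.024 -0.017 -1.216 -0.098 -0.082 -0.004] [ 0.627  -0.1344  0.0149] 21.35
21.4 slope deg -0.37 z at ridge 0.0701 x 0.627 open 0.0177
```

```bash
python3 -m handwheel '0 0 -0.0015 0 0 0; 0 0 -0.0015 0 0 0; 0 0 -0.0015 0 0 0'; python3 f.py
```

```text
t: 21.75
tool_pos: [0.627, -0.1344, 0.0145]
orientation: [2.222, 2.221, 0.0]
force: [0.2, -0.3, 0.0]
opening: 0.0175
[-0.059  0.036 -0.669 -0.093 -0.107 -0.013] [ 0.627  -0.1344  0.0145] 22.05
```

```bash
python3 -m handwheel '0 0 -0.0007 0 0 0; 0 0 -0.0007 0 0 0'; python3 -m handwheel '0 0 0 0 0 0; 0 0 0 0 0 0' 0.44; python3 tilt.py 8
```

```text
t: 22.3
tool_pos: [0.627, -0.1344, 0.0143]
orientation: [2.222, 2.221, 0.0]
force: [-0.2, -0.5, -0.4]
opening: 0.0174
t: 22.5
tool_pos: [0.627, -0.1344, 0.0143]
orientation: [2.222, 2.221, 0.0]
force: [-0.1, 0.4, -0.1]
opening: 0.0252
22.5 slope deg -0.0 z at ridge 0.0698 x 0.627 open 0.0252
22.55 slope deg -0.06 z at ridge 0.0698 x 0.627 open 0.026
22.6 slope deg -0.04 z at ridge 0.0698 x 0.627 open 0.0256
22.65 slope deg 0.04 z at ridge 0.0698 x 0.627 open 0.026
22.7 slope deg 0.05 z at ridge 0.0698 x 0.627 open 0.0258
22.75 slope deg -0.06 z at ridge 0.0698 x 0.627 open 0.026
22.8 slope deg -0.05 z at ridge 0.0698 x 0.627 open 0.026
22.85 slope deg -0.03 z at ridge 0.0698 x 0.627 open 0.0259
```

It sits level on the ridge with the fingers clear. I'll open wider and back straight up.

```bash
python3 -m handwheel '0 0 0 0 0 0; 0 0 0 0 0 0; 0 0 0 0 0 0; 0 0 0 0 0 0' 0; python3 -m handwheel '0 0 0.02 0 0 0; 0 0 0.06 0 0 0; 0 0 0.11 0 0 0; 0 0 0.17 0 0 0; 0 0 0.25 0 0 0'; python3 -m handwheel '0 0 0.1 0 0 0; 0 0 0.2 0 0 0; 0 0 0.28 0 0 0; 0 0 0.28 0 0 0; 0 0 0.28 0 0 0'; python3 tilt.py 2; python3 mid.py; python3 - <<'E'
from h import *
p,d=robot.read_camera('wrist');cv2.imwrite('pics/end_w.png',p[:,:,::-1])
p,d=robot.read_camera('scene');cv2.imwrite('pics/end_s.png',p[:,:,::-1])
s=robot.read_state(); print(s['t'],s['tool_pos'])
E
```

```text
t: 23.3
tool_pos: [0.6269, -0.1344, 0.0143]
orientation: [2.222, 2.221, -0.0]
force: [-0.5, 0.5, -1.1]
opening: 0.0461
t: 23.8
tool_pos: [0.6268, -0.1343, 0.0907]
orientation: [-2.222, -2.221, 0.0]
force: [0.0, -0.1, 0.8]
opening: 0.0461
t: 24.3
tool_pos: [0.6277, -0.1346, 0.1752]
orientation: [2.22, 2.219, 0.002]
force: [-0.3, -0.8, -0.4]
opening: 0.0463
24.3 slope deg 0.05 z at ridge 0.0698 x 0.627 open 0.0463
24.35 slope deg -0.03 z at ridge 0.0698 x 0.6271 open 0.0468
24.4 [ 0.6263 -0.1342  0.1724]
scene ztop 0.0846 disc 164 [0.6269 0.0226 0.0822] [627.   21.8] 20.5
  block 31 [ 626.5 -276.6] [17.8 20. ]
  ridge 31 [ 0.6297 -0.0715  0.0603]
side ztop 0.0848 disc 94 [0.6265 0.0233 0.0828] [626.1  22.8] 21.3
  block 19 [ 626.3 -274.1] [17.8 24.7]
  ridge 19 [ 0.6246 -0.0707  0.0601]
24.6 [ 0.62620785 -0.13418006  0.17189193]
```

View pics/end_w.png

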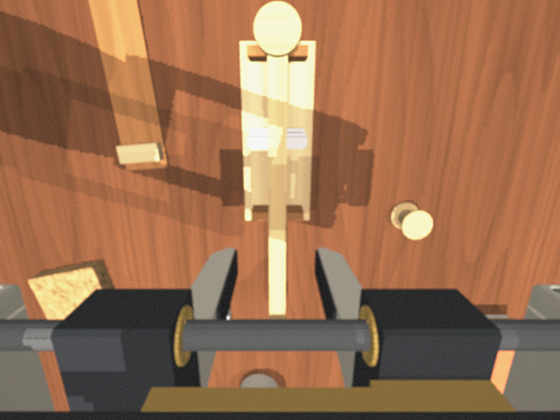

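View pics/end_s.png

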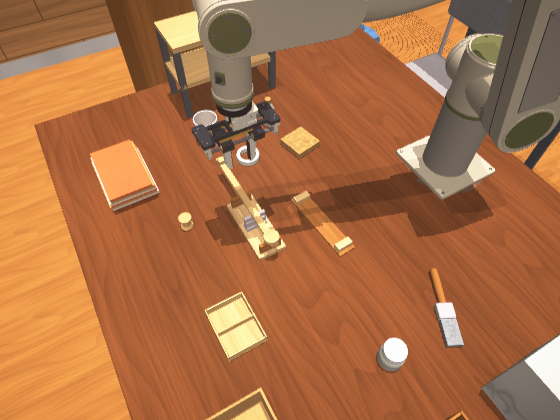

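The wrist view shows the bar level across the ridge (disc at (277,28), ridge at (277,138)). The scene view shows the other things in place. One settling check, then I'll hand in.

```bash
python3 -m handwheel '0 0 0 0 0 0; 0 0 0 0 0 0; 0 0 0 0 0 0; 0 0 0 0 0 0; 0 0 0 0 0 0'; python3 tilt.py 2; python3 -c "
from plant import robot
print(robot.close_job())"
```

```text
t: 25.1
tool_pos: [0.627, -0.1344, 0.1733]
orientation: [2.222, 2.221, 0.0]
force: [0.4, 0.2, -0.2]
opening: 0.0464
25.1 slope deg -0.05 z at ridge 0.0698 x 0.6271 open 0.0464
25.15 slope deg 0.01 z at ridge 0.0697 x 0.6271 open 0.0467
the job is handed in; nothing more can be done
None
```

The bar now balances level on the ridge by itself, and I handed the job in at about 25 s. It rests with the ridge about 56–57 mm from its middle, towards the disc.

- **Final checks:** for the 2.6 s after release the bar's slope stayed within ±0.1°. Its underside is at about 60 mm, roughly 15 mm above the catch rails. It is centred across the ridge and lies along the stand. The gripper is well above it, touching nothing. The other things looked unmoved in the pictures; I did not measure them again.
- **First grasp missed:** all three cameras showed the finger tips about 37 mm short of the reported TCP, so the first close passed just above the bar. The bar had not moved. I corrected for the offset and the second grasp held.
- **First balance try failed:** I set it at 48 mm from a wrist-torque estimate of about 50 ± 10 mm. When released it tipped onto the disc-side rail. I regripped it at that tilt, levelled it and moved it about 9 mm, and the second release stayed level.
- **Small disagreement:** the camera and dead-reckoned positions along the bar differed by about 1 mm.

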